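Feel out the free play of a steering gear and lock its handle mid-play

TASK

Check the free play of the worn steering gear on the bench fixture: gently swing its test handle clockwise (seen from above) until the gear begins to resist, then anticlockwise until it resists again, never forcing it. Leave the handle standing in the middle of that free play and let go of it, then throw the fixture's lock lever fully over to its other side. Do not disturb the tools and parts lying around.

Things in the scene. Friction and masses are not known exactly. Their poses are not given: they have to be found in the camera images.
- fixture: bench fixture, fixed: dark steel base plate 200 (x) x 360 (y) x 12 mm that carries a round aluminium gear housing (134 mm across, top 89 mm above the bench), the test handle on the housing's top and, on the plate, the lock lever. Origin on the bench under the handle's pivot; z up, -x roughly towards the robot, where the handle reaches
- pivot (a point): point on the handle's upright turning axis, over the middle of the housing, 137 mm above the bench. The free play cannot be seen: it is 30 to 95 mm of post travel wide, its middle lies up to 0.25 rad either side of the fixture's -x direction, and the handle starts somewhere inside it. The handle turns with light friction (about 1 N at the post) and stays where it is left within the play
- grip (a point): centre of the handle's upright steel grip post (16 mm diameter, 60 mm tall, 107 to 167 mm above the bench), 130 mm from the turning axis, on the end of a flat level bar 22 mm wide. At both ends of the play the resistance grows alike and springily, about 2 N per mm of post travel, on top of the friction; above about 20 N at the post the gear is forced
- lock (a joint): angle of the lock lever, rad: 0 at the start, leaning 0.5 rad to the fixture's -x side; 1.0 thrown fully over, leaning 0.5 rad to the +x side. Friction only, under 2 N at the knob; stays where it is left
- lock_tip (a point): centre of the lock lever's black ball knob, 26 mm diameter, on a 10 mm steel rod 80 mm above (along the rod from) the lever's hinge
- lock_hinge (a point): middle of the lock lever's hinge, 34 mm above the bench, on a block 70 (x) x 50 (y) x 25 mm on the plate; the lever swings in the fixture's x-z plane about the fixture's y axis
- socket_mid (a point): plain steel socket, a ring 28 mm across and 30 mm tall standing on the fixture's base plate; its centre; leave alone
- locknut_mid (a point): dark steel ring nut, 34 mm across, 12 mm tall, lying on the fixture's base plate; its centre; leave alone
- screwdriver_grip (a point): screwdriver with black handle lying on the bench, x axis along it; a point in its handle; leave alone
- wrench_grip (a point): steel wrench lying on the bench, x axis along it; a point in its handle; leave alone
- spray_mid (a point): aluminium can, 54 mm across, 190 mm tall; its centre; leave alone
- carton_mid (a point): cardboard carton 70 x 110 x 60 mm; its centre; leave alone
- jar_mid (a point): clear jar, 60 mm across, 70 mm tall; its centre; leave alone

How it is judged:
By the outcome, as a careful person would: the job done as asked, in the order asked, and still so for the second after the job is handed in, with the robot touching nothing.
It also fails if it takes over 58 s, if anything falls off the work surface, if the arm or the gripper's body presses on something with over 40 N, if the wrist force passes 120 N, or if a joint passes its speed limit or range.

ROBOT

A 7-joint arm with a two-finger parallel gripper is mounted at the origin on the work surface. World frame = base frame: x ahead of the robot, y to its left, z up, the work surface at z = 0. Lengths are in m, angles in rad, forces in N, time in s.
With the tool pointing down it reaches from about 0.4 to 0.875 m from the base axis. Payload 19.3 kg.
Tool frame: the origin (TCP) lies between the finger pads; the fingertips stand 19 mm ahead of it and the grasp point (between the pads) is the TCP; z points along the fingers, y is the direction in which the jaws open and shut (so a half turn about z gives the same grasp; the last joint's range is limited). The gripper opens to 85 mm and grips with 20 to 120 N. Pads are 22 mm wide; open, the fingers measure 114 mm over their backs; the gripper's body (76 mm by 85 mm) begins 54 mm behind the grasp point. The pads swing forward as they close: fully open they stand 13 mm farther back than shut.
Start: joints at [-1.291, 0.521, -0.036, 1.599, 0.021, 1.021, -0.113], TCP at [0.214, 0.587, 0.219] pointing down, gripper open.
Joint ranges: [-2.91, 2.91], [-0.3, 2.13], [-1.5, 1.42], [0.17, 2.43], [-1.26, 4.41], [0.16, 1.93], [-2.52, 2.52]. Speed limits (rad/s): [1.89, 1.89, 2.39, 2.39, 3.01, 3.01, 3.01].

INTERFACE

Orientations are given as [roll, pitch, yaw] about the fixed x, y, z axes, in that order (R = Rz(yaw) Ry(pitch) Rx(roll)).
In Python, from workcell import status, imaging, bot gives the robot as it stands.
- The arm moves only by the shell command python3 -m handwheel 'ROWS' [FORCE]. ROWS is JSON, a list of rows, each an object with "offset": the shift along the tool's x, y, z in mm, a list of three; "rot": the turn, a rotation vector about the tool's x, y, z in degrees, a list of three; "claw": the opening, from -1 (shut) to 1 (fully open). A call has 1 to 12 rows; each row shifts and turns the commanded pose from where the row before left it, along the tool's axes as they then stand; what a row does not reach is not made up. A row lasts 1/10 s, in which the tool goes at most 50 mm and 8.59 degrees, less where a joint would pass 70% of its speed; a pose out of reach is approached as far as the arm can. A call is refused whole if a number of a shift passes 50 or a number of a turn 8.59, either way. A call with a gripper value outside its range is refused whole. The fingers move at their own pace and stop on an object; FORCE is the grip in N (left out, the last holds). Time passes only in rows, so rows that do not move let the fingers close. It gives the time, the measured TCP pose, the force and the opening at its end, in the units of the state.
- status.observe(): the state, without advancing time (a new reading comes with each control period).
- imaging.grab_frame(name): name is "scene" or "top" or "wrist"; returns a dict with "color" (480x640x3 uint8, red, green, blue), "range_z" (480x640 float32, m along the optical axis (not along the pixel's ray), 0 where there is no reading), "fx", "fy", "cx", "cy" (pixels), "camera_from_world" (4x4, takes a point from world to camera coordinates). Camera axes: x right, y down, z forward; pixel columns grow to the right and rows downward; lengths in m; the calibration is good to about 2 mm. A picture is of the moment at which its call begins.
- bot.job_done(): hands the job in, once; it reports no verdict.
Trained networks look in the newest picture that a camera, given by its name, has taken for a name from the list of things; names that differ only in an ending like _2 or _b are one class to them, and where a whole thing is asked for, a point or a joint stands for the part that bears it (a point fixed in the world has none). Each returns a list of dicts, best first, with "conf" (0 to 1); they miss things now and then, are a little off and sometimes report something else, mostly with a low value. They report only what shows in the picture. A call takes as long as a camera call.
- imaging.regions_of(thing, camera): "region" (480x640 bool, what is visible of it) and "box" ([centre column, centre row, width, height] in pixels, round what is visible of it).
- imaging.mark_of(thing, camera): "uv" ([column, row] in pixels: a listed point, or the origin of a listed thing).
The state is a dict: "clock": time; "qpos": joint angles; "qd": joint speeds; "joint_efforts": joint torques, N m; "position": TCP position; "tool_rot": TCP orientation; "force": force on the tool from outside, world axes, zero at the start; "moment": the same for the moment, N m; "grip_width": finger opening in m.
Only numpy, scipy, OpenCV 4.12 (cv2) and the standard library are available. Lean on these libraries where they do the work, as an engineer would, in place of code of your own. Each camera call takes 0.05 s, during which the arm holds its last target.

## Working session

There is one attempt and no reset: what is moved stays moved. The work goes in short steps, Python scripts to look and compute and a shell command to move; the robot and the scene stay as the last step left them, time stands still between calls to the robot, and variables do not carry over. Pictures are saved under pics/ and viewed, and the job is handed in when it is done.

```bash
ls; mkdir -p pics; cat > h.py <<'E'
import numpy as np, cv2
from workcell import status, imaging, bot
def snap(cam,fn):
    f=imaging.grab_frame(cam); cv2.imwrite('pics/'+fn,f['color'][:,:,::-1]); return f
def ray_z(f,uv,z):
    T=np.linalg.inv(f['camera_from_world']); d=T[:3,:3]@np.array([(uv[0]-f['cx'])/f['fx'],(uv[1]-f['cy'])/f['fy'],1]); o=T[:3,3]
    return o+d*(z-o[2])/d[2]
def pt(f,uv):
    u,v=int(round(uv[0])),int(round(uv[1])); w=f['range_z'][max(0,v-1):v+2,max(0,u-1):u+2]; w=w[w>0]
    if len(w)==0:return None
    z=np.median(w); T=np.linalg.inv(f['camera_from_world'])
    return (T@np.array([(uv[0]-f['cx'])/f['fx']*z,(uv[1]-f['cy'])/f['fy']*z,z,1]))[:3]
E
python3 - <<'E'
from h import *
np.set_printoptions(precision=4,suppress=True)
print(status.observe())
Z=dict(pivot=.137,grip=.137,lock_tip=None,lock_hinge=.034,socket_mid=.027,locknut_mid=.018,screwdriver_grip=None,wrench_grip=None,spray_mid=.095,carton_mid=.03,jar_mid=.035,fixture=0)
for c in ['scene','top']:
    f=snap(c,c+'0.png')
    print(c, np.linalg.inv(f['camera_from_world'])[:3,3])
    for n,z in Z.items():
        for m in imaging.mark_of(n,c)[:2]:
            print(c,n,round(m['conf'],2),np.array(m['uv']).round(1),'surf',pt(f,m['uv']),'atz',ray_z(f,m['uv'],z) if z is not None else '')
E
```

```text
pics
{'clock': 0.0, 'qpos': array([-1.2912,  0.522 , -0.0363,  1.6   ,  0.0212,  1.0211, -0.1128]), 'qd': array([ 0.0017, -0.0011,  0.    ,  0.0004,  0.0006, -0.002 , -0.    ]), 'joint_efforts': array([ -0.0005, -92.7097,   1.9793, -36.9949,   0.0178,   0.008 ,
        -0.0001]), 'position': array([0.2141, 0.5868, 0.2189]), 'tool_rot': array([-3.1405,  0.0001,  2.7918]), 'force': array([-0.2572, -0.5686,  1.3734]), 'moment': array([-0.0104, -0.0636,  0.0056]), 'grip_width': 0.08567278471161206}
scene [0.882  0.6134 0.8623]
scene pivot 0.94 [278.  200.6] surf [ 0.5833 -0.1651  0.0877] atz [ 0.6023 -0.1156  0.137 ]
scene grip 0.78 [329.4 189.7] surf [ 0.4836 -0.0957  0.1346] atz [ 0.4849 -0.0933  0.137 ]
scene lock_tip 0.66 [327.5 259.9] surf [0.5772 0.0673 0.1118] atz 
scene lock_hinge 0.87 [308.5 286.3] surf [0.6193 0.0615 0.0419] atz [0.6168 0.0562 0.034 ]
scene socket_mid 0.57 [259.5 275.3] surf [ 0.6953 -0.0296  0.0228] atz [ 0.6962 -0.0264  0.027 ]
scene locknut_mid 0.61 [260.3 207.7] surf [ 0.6299 -0.1617  0.0886] atz [ 0.6069 -0.2325  0.018 ]
scene screwdriver_grip 0.53 [305.  
[... 1004 characters left out ...]
 ]
top locknut_mid 0.53 [413.1 224. ] surf [ 0.6161 -0.2396  0.0109] atz [ 0.6145 -0.2382  0.018 ]
top screwdriver_grip 0.57 [474.3 309.2] surf [ 0.4012 -0.385   0.0231] atz 
top wrench_grip 0.71 [484.1 203.4] surf [ 0.675  -0.4256  0.0067] atz 
top spray_mid 0.77 [465.1 171.9] surf [ 0.7135 -0.3373  0.1441] atz [ 0.7297 -0.3522  0.095 ]
top carton_mid 0.8 [121.1 299. ] surf [0.41   0.4696 0.06  ] atz [0.412  0.4803 0.03  ]
top carton_mid 0.71 [371.3 216.9] surf [ 0.6071 -0.1199  0.1202] atz [ 0.6282 -0.1304  0.03  ]
top jar_mid 0.84 [180.2 223.1] surf [0.5957 0.3392 0.0662] atz [0.6024 0.3471 0.035 ]
top fixture 0.97 [364.9 227.4] surf [ 0.5849 -0.1065  0.105 ] atz [ 0.6073 -0.1174  0.    ]
```

View pics/scene0.png

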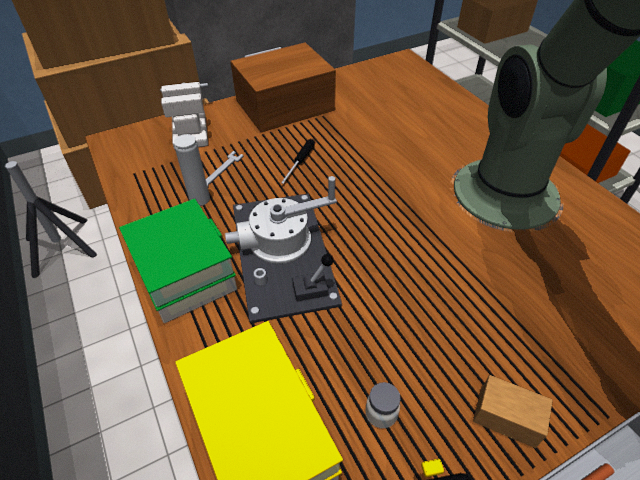

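View pics/top0.png

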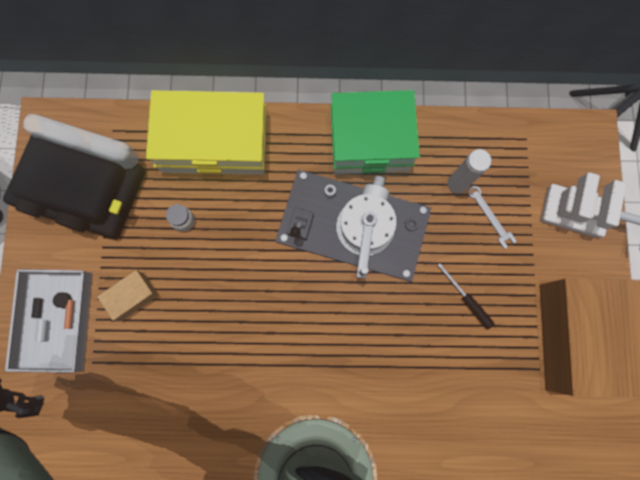

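The top view shows the handle running from the pivot at (370,218) to the post at (363,270). The lock knob is at (295,232) and the socket at (330,190). Next I'll refine the geometry from depth.

```bash
python3 - <<'E'
from h import *
np.set_printoptions(precision=4,suppress=True)
for c in ['top','scene']:
    f=snap(c,c+'1.png'); T=np.linalg.inv(f['camera_from_world'])
    v,u=np.mgrid[0:480,0:640]; z=f['range_z']
    P=np.stack([(u-f['cx'])/f['fx']*z,(v-f['cy'])/f['fy']*z,z],-1)@T[:3,:3].T+T[:3,3]
    P[z==0]=9
    def sel(cx,cy,r,z0,z1):
        m=(np.hypot(P[...,0]-cx,P[...,1]-cy)<r)&(P[...,2]>z0)&(P[...,2]<z1); q=P[m]
        return q
    for nm,a in dict(post=(.484,-.098,.05,.125,.18),posttop=(.484,-.098,.05,.16,.18),knob=(.57,.063,.05,.09,.14),housing=(.604,-.118,.085,.08,.095),hub=(.604,-.118,.04,.115,.15),bar=(.55,-.108,.05,.095,.115)).items():
        q=sel(*a)
        if len(q): print(c,nm,len(q),'mean',q.mean(0),'min',q.min(0),'max',q.max(0))
    # plate
    m=(P[...,2]>.007)&(P[...,2]<.017)&(np.hypot(P[...,0]-.61,P[...,1]+.1)<.25)
    m=cv2.morphologyEx(m.astype(np.uint8),cv2.MORPH_OPEN,np.ones((3,3)))
    n,l,s,_=cv2.connectedComponentsWithStats(m); k=1+np.argmax(s[1:,4])
    q=P[l==k][:,:2].astype(np.float32); r=cv2.minAreaRect(q*1000); print(c,'plate',r)
    if c=='top':
        im=cv2.resize(f['color'][130:300,250:450,::-1],None,fx=4,fy=4,interpolation=cv2.INTER_CUBIC); cv2.imwrite('pics/topcrop.png',im[:600,:800])
    else:
        im=cv2.resize(f['color'][170:320,220:350,::-1],None,fx=4,fy=4,interpolation=cv2.INTER_CUBIC); cv2.imwrite('pics/scenecrop.png',im[:600,:800])
E
```

```text
top post 56 mean [ 0.4758 -0.0978  0.1589] min [ 0.4693 -0.105   0.1279] max [ 0.485  -0.0914  0.1698]
top posttop 38 mean [ 0.4772 -0.0987  0.1654] min [ 0.4709 -0.105   0.1613] max [ 0.485  -0.0915  0.1698]
top knob 94 mean [0.5715 0.0582 0.1119] min [0.5605 0.0467 0.0996] max [0.5844 0.0704 0.1225]
top housing 1972 mean [ 0.609  -0.1164  0.0878] min [ 0.5394 -0.1816  0.0803] max [ 0.6853 -0.0506  0.095 ]
top hub 91 mean [ 0.6052 -0.1161  0.1185] min [ 0.5886 -0.1316  0.115 ] max [ 0.6201 -0.1008  0.1245]
top bar 393 mean [ 0.5497 -0.1086  0.1059] min [ 0.5015 -0.1282  0.0951] max [ 0.5986 -0.0839  0.1146]
top plate ((632.6146850585938, -18.233200073242188), (215.82504272460938, 200.57345581054688), 74.79345703125)
scene post 120 mean [ 0.4799 -0.0939  0.1504] min [ 0.4696 -0.105   0.1257] max [ 0.4859 -0.0876  0.1679]
scene posttop 36 mean [ 0.478  -0.0958  0.165 ] min [ 0.4696 -0.105   0.1604] max [ 0.4853 -0.0885  0.1679]
scene knob 128 mean [0.5765 0.0649 0.1092] min [0.5622 0.0499 0.0901] max [0.5865 0.0737 0.119 ]
scene housing 1641 mean [ 0.6144 -0.1056  0.0881] min [ 0.5425 -0.1817  0.0801] max [ 0.6814 -0.046   0.095 ]
scene hub 71 mean [ 0.6063 -0.112   0.1186] min [ 0.5915 -0.1267  0.1151] max [ 0.6213 -0.0971  0.123 ]
scene bar 357 mean [ 0.5501 -0.1036  0.1051] min [ 0.5004 -0.1274  0.0955] max [ 0.599  -0.0896  0.1149]
scene plate ((622.7677612304688, -54.74127197265625), (299.4210205078125, 200.13902282714844), 74.28279876708984)
```

View pics/topcrop.png

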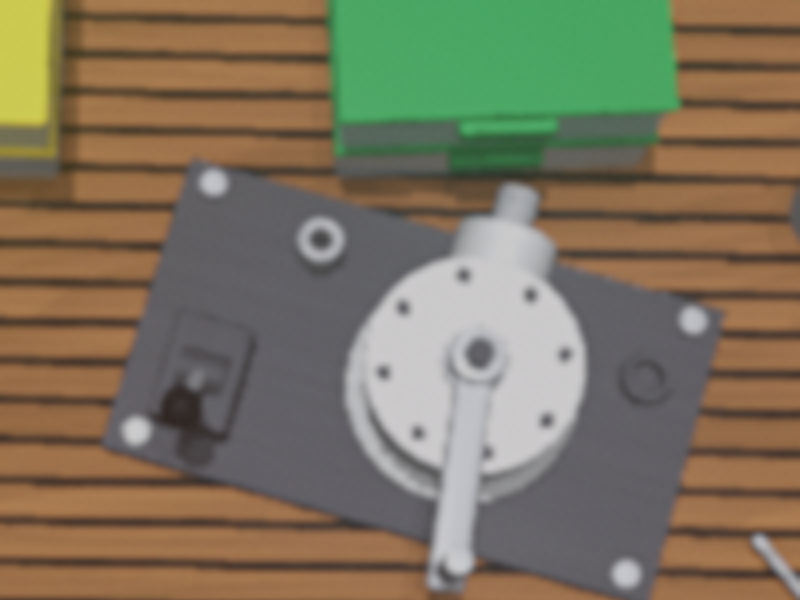

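View pics/scenecrop.png

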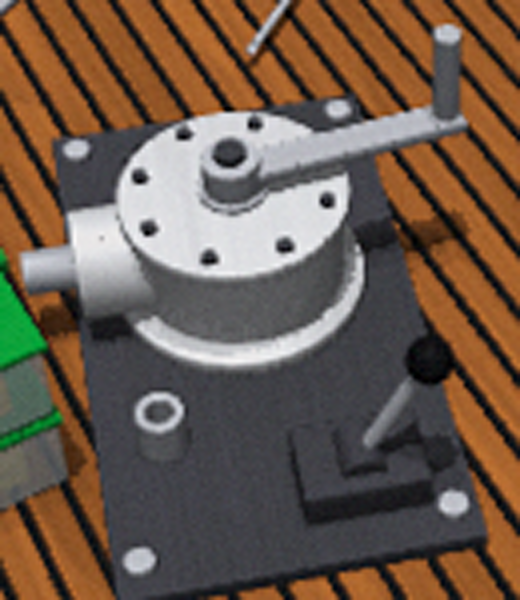

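```bash
python3 -m handwheel '[{"offset":[-15,-17,-5],"rot":[0,0,0],"claw":1},{"offset":[-25,-30,-5],"rot":[0,0,0],"claw":0.2},{"offset":[-30,-34,-5],"rot":[0,0,0],"claw":0.2},{"offset":[-30,-34,-5],"rot":[0,0,0],"claw":0.2},{"offset":[-30,-34,0],"rot":[0,0,0],"claw":0.2},{"offset":[-30,-34,0],"rot":[0,0,0],"claw":0.2},{"offset":[-30,-34,0],"rot":[0,0,0],"claw":0.2},{"offset":[-30,-34,0],"rot":[0,0,0],"claw":0.2},{"offset":[-30,-34,0],"rot":[0,0,0],"claw":0.2},{"offset":[-30,-34,0],"rot":[0,0,0],"claw":0.2}]'; cat > rel.py <<'E'
# relative target in tool axes: python3 rel.py x y z yaw
import sys
from h import *
from scipy.spatial.transform import Rotation as R
s=status.observe(); r=R.from_euler('xyz',s['tool_rot'])
t=np.array(list(map(float,sys.argv[1:4])))
print('offset mm',(r.inv().apply(t-s['position'])*1000).round(1))
if len(sys.argv)>4: print('rot deg',np.degrees((r.inv()*R.from_euler('xyz',[np.pi,0,float(sys.argv[4])])).as_rotvec()).round(2))
print(s['clock'].__round__(2),s['position'].round(4),s['tool_rot'].round(3),s['force'].round(2),s['grip_width'])
E
python3 rel.py .4775 -.097 .24 2.994
```

```text
clock: 2.4
position: [0.3683, 0.1898, 0.2398]
tool_rot: [3.141, 0.0, 2.792]
force: [0.8, 0.9, -0.2]
grip_width: 0.0514
offset mm [-200.8 -232.    -0.3]
rot deg [  0.04   0.03 -11.58]
2.4 [0.3683 0.1898 0.2398] [3.141 0.    2.792] [ 0.83  0.95 -0.23] 0.051352445961953395
```

```bash
python3 -m handwheel '[{"offset":[-30,-34,0],"rot":[0,0,0],"claw":0.2},{"offset":[-30,-34,0],"rot":[0,0,0],"claw":0.2},{"offset":[-30,-34,0],"rot":[0,0,0],"claw":0.2},{"offset":[-30,-34,0],"rot":[0,0,0],"claw":0.2},{"offset":[-30,-34,0],"rot":[0,0,0],"claw":0.2},{"offset":[-25,-30,0],"rot":[0,0,0],"claw":0.2},{"offset":[-12,-17,0],"rot":[0,0,0],"claw":0.2},{"offset":[0,0,0],"rot":[0,0,-5.8],"claw":0.2},{"offset":[0,0,0],"rot":[0,0,-5.8],"claw":0.2},{"offset":[0,0,0],"rot":[0,0,0],"claw":0.2}]'; 
python3 rel.py .4775 -.097 .24 2.994
```

```text
clock: 3.4
position: [0.4692, -0.0766, 0.2396]
tool_rot: [3.142, 0.0, 2.996]
force: [-0.3, 0.1, 0.4]
grip_width: 0.0515
offset mm [-11.1 -18.9  -0.4]
rot deg [0.   0.01 0.1 ]
3.4 [ 0.4692 -0.0766  0.2396] [3.142 0.    2.996] [-0.29  0.13  0.4 ] 0.051476229522910706
```

```bash
python3 -m handwheel '[{"offset":[-11,-19,0],"rot":[0,0,0],"claw":0.2},{"offset":[0,0,0],"rot":[0,0,0],"claw":0.2},{"offset":[0,0,0],"rot":[0,0,0],"claw":0.2}]'; 
python3 - <<'E'
from h import *
np.set_printoptions(precision=4,suppress=True)
f=snap('wrist','w1.png'); print(np.linalg.inv(f['camera_from_world'])[:3])
for n,z in dict(grip=.137,pivot=.137).items():
    for m in imaging.mark_of(n,'wrist')[:2]: print(n,m['conf'],m['uv'],pt(f,m['uv']),ray_z(f,m['uv'],z))
print(status.observe()['position'])
E
```

```text
clock: 3.7
position: [0.4772, -0.0969, 0.2395]
tool_rot: [-3.142, -0.0, 2.991]
force: [0.6, 0.4, -0.1]
grip_width: 0.0512
[[ 0.1498  0.9481  0.2806  0.4067]
 [ 0.9887 -0.1431 -0.0443 -0.0853]
 [-0.0018  0.2841 -0.9588  0.3941]]
grip 0.66 [323.9, 236.3] [ 0.472  -0.0968  0.1611] [ 0.4788 -0.098   0.137 ]
pivot 0.91 [323.9, 405.0] [ 0.6457 -0.1238  0.0895] [ 0.6084 -0.1178  0.137 ]
[ 0.4772 -0.0963  0.2395]
```

View pics/w1.png

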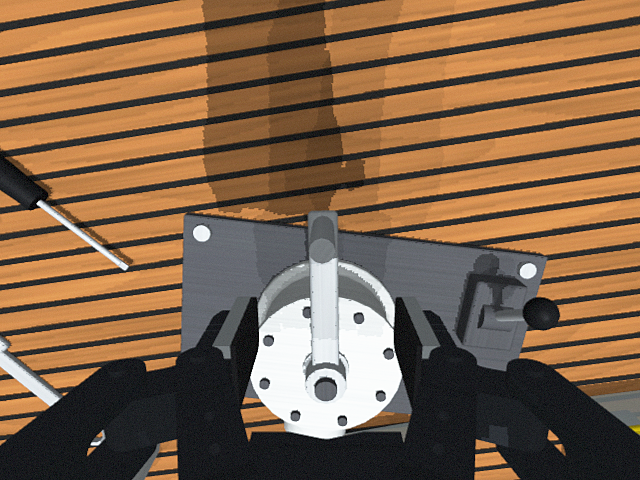

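Wrist view: the post at (322,245) is centred between the fingers (column 324). I'll descend and close gently.

```bash
python3 -m handwheel '[{"offset":[0,0,30],"rot":[0,0,0],"claw":0.2},{"offset":[0,0,30],"rot":[0,0,0],"claw":0.2},{"offset":[0,0,25],"rot":[0,0,0],"claw":0.2},{"offset":[0,0,9],"rot":[0,0,0],"claw":0.2},{"offset":[0,0,0],"rot":[0,0,0],"claw":0.2},{"offset":[0,0,0],"rot":[0,0,0],"claw":0.2}]' 20;  python3 -m handwheel '[{"offset":[0,0,0],"rot":[0,0,0],"claw":-0.2},{"offset":[0,0,0],"rot":[0,0,0],"claw":-0.4},{"offset":[0,0,0],"rot":[0,0,0],"claw":-0.7},{"offset":[0,0,0],"rot":[0,0,0],"claw":-0.7},{"offset":[0,0,0],"rot":[0,0,0],"claw":-0.7}]' 20
```

```text
clock: 4.45
position: [0.4778, -0.0969, 0.1464]
tool_rot: [3.142, 0.001, 2.994]
force: [-0.7, 1.0, 0.7]
grip_width: 0.051
clock: 4.95
position: [0.4772, -0.0969, 0.1457]
tool_rot: [3.142, 0.0, 2.994]
force: [-2.9, 1.0, 5.9]
grip_width: 0.0143
```

```bash
cat > ft.py <<'E'
from h import *
s=status.observe(); y=s['tool_rot'][2]; p=s['position']
F=s['force']; c=np.array([.606,-.1165])
d=p[:2]-c
print('t%.2f yaw %.4f handleang(cw from fix -x) mm %.2f r %.4f | Ftan %.2f Frad %.2f Fz %.2f Mz %.3f grip %.4f'%(s['clock'],y,-130*(np.arctan2(d[1],d[0])-(np.pi-.27)),np.hypot(*d),F[0]*np.sin(y)-F[1]*np.cos(y),F[0]*np.cos(y)+F[1]*np.sin(y),F[2],s['moment'][2],s['grip_width']))
E
python3 ft.py
M='python3 -m handwheel'
python3 -m handwheel '[{"offset":[0,2,0],"rot":[0,0,0.9],"claw":-0.7},{"offset":[0,2,0],"rot":[0,0,0.9],"claw":-0.7}]' >/dev/null; python3 ft.py
python3 -m handwheel '[{"offset":[0,2,0],"rot":[0,0,0.9],"claw":-0.7},{"offset":[0,2,0],"rot":[0,0,0.9],"claw":-0.7}]' >/dev/null; python3 ft.py
```

```text
t4.95 yaw 2.9941 handleang(cw from fix -x) mm -15.46 r 0.1302 | Ftan 0.53 Frad 3.00 Fz 5.91 Mz 0.018 grip 0.0143
t5.15 yaw 2.9619 handleang(cw from fix -x) mm -11.55 r 0.1303 | Ftan -0.07 Frad 2.82 Fz 5.73 Mz 0.026 grip 0.0145
t5.35 yaw 2.9306 handleang(cw from fix -x) mm -7.49 r 0.1303 | Ftan 0.50 Frad 3.04 Fz 6.06 Mz 0.035 grip 0.0147
```

```bash
for i in 1; do python3 -m handwheel '[{"offset":[0,2,0],"rot":[0,0,0.9],"claw":-0.7},{"offset":[0,2,0],"rot":[0,0,0.9],"claw":-0.7}]' >/dev/null; python3 ft.py
python3 -m handwheel '[{"offset":[0,2,0],"rot":[0,0,0.9],"claw":-0.7}]' >/dev/null; python3 ft.py
python3 -m handwheel '[{"offset":[0,2,0],"rot":[0,0,0.9],"claw":-0.7}]' >/dev/null; python3 ft.py;done
```

```text
t5.55 yaw 2.8992 handleang(cw from fix -x) mm -3.44 r 0.1303 | Ftan -0.58 Frad 1.32 Fz 5.09 Mz 0.035 grip 0.0143
t5.65 yaw 2.8835 handleang(cw from fix -x) mm -1.45 r 0.1303 | Ftan -1.31 Frad 2.15 Fz 5.12 Mz 0.038 grip 0.0147
t5.75 yaw 2.8678 handleang(cw from fix -x) mm 0.58 r 0.1303 | Ftan -1.06 Frad 2.46 Fz 5.85 Mz 0.058 grip 0.0144
```

```bash
python3 -m handwheel '[{"offset":[0,2,0],"rot":[0,0,0.9],"claw":-0.7}]' >/dev/null; python3 ft.py
python3 -m handwheel '[{"offset":[0,2,0],"rot":[0,0,0.9],"claw":-0.7}]' >/dev/null; python3 ft.py
```

```text
t5.85 yaw 2.8521 handleang(cw from fix -x) mm 2.56 r 0.1303 | Ftan -0.70 Frad 1.64 Fz 4.69 Mz 0.051 grip 0.0147
t5.95 yaw 2.8364 handleang(cw from fix -x) mm 4.57 r 0.1303 | Ftan -1.34 Frad 2.27 Fz 4.51 Mz -0.018 grip 0.0144
```

Tangential force is at friction level so far (about 1 N), so I'll continue.

```bash
python3 -m handwheel '[{"offset":[0,2,0],"rot":[0,0,0.9],"claw":-0.7}]' >/dev/null; python3 ft.py
python3 -m handwheel '[{"offset":[0,2,0],"rot":[0,0,0.9],"claw":-0.7}]' >/dev/null; python3 ft.py
```

```text
t6.05 yaw 2.8208 handleang(cw from fix -x) mm 6.59 r 0.1303 | Ftan -0.33 Frad 1.13 Fz 5.18 Mz 0.048 grip 0.0145
t6.15 yaw 2.8049 handleang(cw from fix -x) mm 8.60 r 0.1303 | Ftan -1.21 Frad 2.05 Fz 5.34 Mz 0.024 grip 0.0144
```

```bash
python3 -m handwheel '[{"offset":[0,2,0],"rot":[0,0,0.9],"claw":-0.7}]' >/dev/null; python3 ft.py
python3 -m handwheel '[{"offset":[0,2,0],"rot":[0,0,0.9],"claw":-0.7}]' >/dev/null; python3 ft.py
```

```text
t6.25 yaw 2.7892 handleang(cw from fix -x) mm 10.60 r 0.1304 | Ftan 0.16 Frad 1.24 Fz 5.96 Mz 0.046 grip 0.0145
t6.35 yaw 2.7735 handleang(cw from fix -x) mm 12.61 r 0.1304 | Ftan -1.67 Frad 0.80 Fz 5.37 Mz 0.074 grip 0.0144
```

```bash
python3 -m handwheel '[{"offset":[0,2,0],"rot":[0,0,0.9],"claw":-0.7}]' >/dev/null; python3 ft.py
python3 -m handwheel '[{"offset":[0,2,0],"rot":[0,0,0.9],"claw":-0.7}]' >/dev/null; python3 ft.py
```

```text
t6.45 yaw 2.7578 handleang(cw from fix -x) mm 14.65 r 0.1303 | Ftan -1.72 Frad 1.00 Fz 4.66 Mz 0.038 grip 0.0144
t6.55 yaw 2.7419 handleang(cw from fix -x) mm 16.62 r 0.1304 | Ftan -0.77 Frad 0.37 Fz 5.38 Mz 0.040 grip 0.0144
```

```bash
python3 -m handwheel '[{"offset":[0,2,0],"rot":[0,0,0.9],"claw":-0.7}]' >/dev/null; python3 ft.py
python3 -m handwheel '[{"offset":[0,1,0],"rot":[0,0,0.45],"claw":-0.7}]' >/dev/null; python3 ft.py
```

```text
t6.65 yaw 2.7261 handleang(cw from fix -x) mm 18.64 r 0.1304 | Ftan -1.05 Frad 1.00 Fz 4.52 Mz 0.017 grip 0.0147
t6.75 yaw 2.7185 handleang(cw from fix -x) mm 19.74 r 0.1304 | Ftan -0.78 Frad 1.37 Fz 5.27 Mz 0.044 grip 0.0142
```

```bash
python3 -m handwheel '[{"offset":[0,2,0],"rot":[0,0,0.9],"claw":-0.7}]' >/dev/null; python3 ft.py
python3 -m handwheel '[{"offset":[0,2,0],"rot":[0,0,0.9],"claw":-0.7}]' >/dev/null; python3 ft.py
```

```text
t6.85 yaw 2.7028 handleang(cw from fix -x) mm 21.54 r 0.1304 | Ftan -0.77 Frad 2.01 Fz 4.72 Mz 0.045 grip 0.0142
t6.95 yaw 2.6869 handleang(cw from fix -x) mm 23.61 r 0.1304 | Ftan 0.07 Frad 1.17 Fz 5.25 Mz 0.046 grip 0.0144
```

```bash
python3 -m handwheel '[{"offset":[0,1,0],"rot":[0,0,0.45],"claw":-0.7}]' >/dev/null; python3 ft.py
python3 -m handwheel '[{"offset":[0,1,0],"rot":[0,0,0.45],"claw":-0.7}]' >/dev/null; python3 ft.py
```

```text
t7.05 yaw 2.6792 handleang(cw from fix -x) mm 24.69 r 0.1304 | Ftan -0.03 Frad 0.90 Fz 4.81 Mz 0.011 grip 0.0144
t7.15 yaw 2.6716 handleang(cw from fix -x) mm 25.64 r 0.1304 | Ftan 0.08 Frad 0.07 Fz 3.88 Mz 0.107 grip 0.0147
```

```bash
python3 -m handwheel '[{"offset":[0,1,0],"rot":[0,0,0.45],"claw":-0.7}]' >/dev/null; python3 ft.py
python3 -m handwheel '[{"offset":[0,1,0],"rot":[0,0,0.45],"claw":-0.7}]' >/dev/null; python3 ft.py
```

```text
t7.25 yaw 2.6638 handleang(cw from fix -x) mm 26.61 r 0.1304 | Ftan -1.17 Frad 0.11 Fz 4.72 Mz 0.082 grip 0.0147
t7.35 yaw 2.6559 handleang(cw from fix -x) mm 27.59 r 0.1304 | Ftan -0.56 Frad 0.73 Fz 5.25 Mz 0.091 grip 0.0146
```

```bash
python3 -m handwheel '[{"offset":[0,2,0],"rot":[0,0,0.9],"claw":-0.7}]' >/dev/null; python3 ft.py
python3 - <<'E'
from h import *
f=snap('scene','s2.png'); im=f['color'][120:320,200:420,::-1]; cv2.imwrite('pics/s2c.png',cv2.resize(im,None,fx=3,fy=3,interpolation=cv2.INTER_CUBIC))
E
```

```text
t7.45 yaw 2.6400 handleang(cw from fix -x) mm 29.49 r 0.1304 | Ftan -0.89 Frad 1.33 Fz 5.49 Mz 0.059 grip 0.0145
```

View pics/s2c.png

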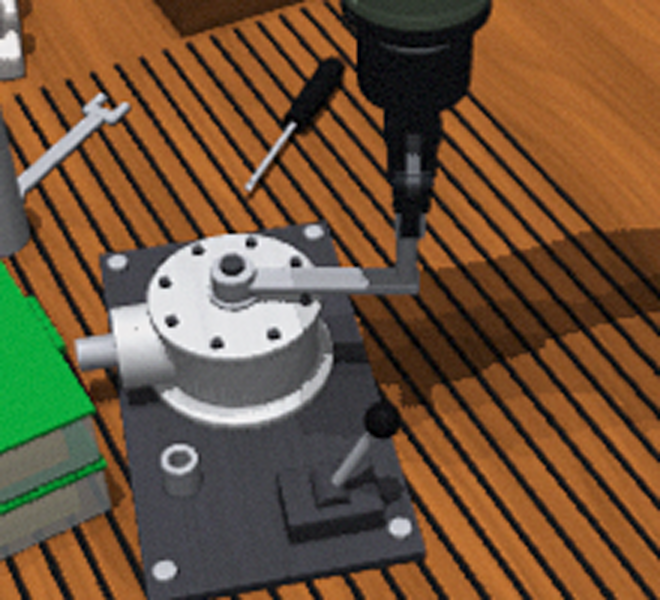

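The crop shows the post held by the fingers at about (408,235), the bar swung clockwise, and the lever untouched. I'll continue.

```bash
python3 -m handwheel '[{"offset":[0,2,0],"rot":[0,0,0.9],"claw":-0.7}]' >/dev/null; python3 ft.py
python3 -m handwheel '[{"offset":[0,2,0],"rot":[0,0,0.9],"claw":-0.7}]' >/dev/null; python3 ft.py
```

```text
t7.60 yaw 2.6246 handleang(cw from fix -x) mm 31.46 r 0.1304 | Ftan -1.14 Frad 1.26 Fz 4.42 Mz 0.016 grip 0.0144
t7.70 yaw 2.6084 handleang(cw from fix -x) mm 33.59 r 0.1304 | Ftan -0.41 Frad 1.23 Fz 4.82 Mz 0.055 grip 0.0143
```

```bash
python3 -m handwheel '[{"offset":[0,2,0],"rot":[0,0,0.9],"claw":-0.7}]' >/dev/null; python3 ft.py
python3 -m handwheel '[{"offset":[0,1,0],"rot":[0,0,0.45],"claw":-0.7}]' >/dev/null; python3 ft.py
```

```text
t7.80 yaw 2.5926 handleang(cw from fix -x) mm 35.55 r 0.1305 | Ftan -2.17 Frad 1.19 Fz 4.74 Mz 0.015 grip 0.0146
t7.90 yaw 2.5848 handleang(cw from fix -x) mm 36.50 r 0.1305 | Ftan -2.09 Frad 1.12 Fz 5.47 Mz 0.083 grip 0.0143
```

```bash
python3 -m handwheel '[{"offset":[0,1,0],"rot":[0,0,0.45],"claw":-0.7}]' >/dev/null; python3 ft.py
python3 -m handwheel '[{"offset":[0,1,0],"rot":[0,0,0.45],"claw":-0.7}]' >/dev/null; python3 ft.py
```

```text
t8.00 yaw 2.5771 handleang(cw from fix -x) mm 37.30 r 0.1305 | Ftan -2.84 Frad 1.00 Fz 4.82 Mz 0.141 grip 0.0141
t8.10 yaw 2.5692 handleang(cw from fix -x) mm 38.18 r 0.1305 | Ftan -3.62 Frad 1.48 Fz 5.81 Mz 0.094 grip 0.0146
```

```bash
python3 -m handwheel '[{"offset":[0,1,0],"rot":[0,0,0.45],"claw":-0.7}]' >/dev/null; python3 ft.py
python3 -m handwheel '[{"offset":[0,0,0],"rot":[0,0,0],"claw":-0.7}]' >/dev/null; python3 ft.py
python3 -m handwheel '[{"offset":[0,0,0],"rot":[0,0,0],"claw":-0.7}]' >/dev/null; python3 ft.py
```

```text
t8.20 yaw 2.5613 handleang(cw from fix -x) mm 39.03 r 0.1306 | Ftan -5.13 Frad 1.22 Fz 4.98 Mz 0.083 grip 0.0144
t8.30 yaw 2.5613 handleang(cw from fix -x) mm 39.08 r 0.1305 | Ftan -3.50 Frad 0.86 Fz 5.59 Mz 0.099 grip 0.0145
t8.40 yaw 2.5615 handleang(cw from fix -x) mm 39.02 r 0.1305 | Ftan -4.65 Frad 1.04 Fz 4.74 Mz 0.028 grip 0.0141
```

```bash
python3 -m handwheel '[{"offset":[0,1,0],"rot":[0,0,0.45],"claw":-0.7},{"offset":[0,0,0],"rot":[0,0,0],"claw":-0.7}]' >/dev/null; python3 ft.py
python3 -m handwheel '[{"offset":[0,1,0],"rot":[0,0,0.45],"claw":-0.7},{"offset":[0,0,0],"rot":[0,0,0],"claw":-0.7}]' >/dev/null; python3 ft.py

```

```text
t8.60 yaw 2.5534 handleang(cw from fix -x) mm 39.92 r 0.1306 | Ftan -4.66 Frad 1.37 Fz 5.40 Mz 0.105 grip 0.0146
t8.80 yaw 2.5455 handleang(cw from fix -x) mm 40.77 r 0.1306 | Ftan -5.59 Frad 1.03 Fz 5.42 Mz 0.119 grip 0.0143
```

```bash
python3 -m handwheel '[{"offset":[0,1,0],"rot":[0,0,0.45],"claw":-0.7},{"offset":[0,0,0],"rot":[0,0,0],"claw":-0.7}]' >/dev/null; python3 ft.py
python3 -m handwheel '[{"offset":[0,0,0],"rot":[0,0,0],"claw":-0.7}]' >/dev/null; python3 ft.py

```

```text
t9.00 yaw 2.5375 handleang(cw from fix -x) mm 41.61 r 0.1306 | Ftan -6.23 Frad 1.11 Fz 6.00 Mz 0.121 grip 0.0145
t9.10 yaw 2.5378 handleang(cw from fix -x) mm 41.62 r 0.1306 | Ftan -6.74 Frad 0.62 Fz 5.92 Mz 0.122 grip 0.0148
```

Clockwise resistance is clear: force grows from about 35.3 mm to 6.5 N at 41.6 mm. Now anticlockwise, quickly through the play I already know is free.

```bash
python3 -m handwheel '[{"offset":[0,-4,0],"rot":[0,0,-1.76],"claw":-0.7},{"offset":[0,-4,0],"rot":[0,0,-1.76],"claw":-0.7},{"offset":[0,-4,0],"rot":[0,0,-1.76],"claw":-0.7},{"offset":[0,-4,0],"rot":[0,0,-1.76],"claw":-0.7},{"offset":[0,-4,0],"rot":[0,0,-1.76],"claw":-0.7},{"offset":[0,-4,0],"rot":[0,0,-1.76],"claw":-0.7}]' >/dev/null; python3 ft.py
python3 -m handwheel '[{"offset":[0,-4,0],"rot":[0,0,-1.76],"claw":-0.7},{"offset":[0,-4,0],"rot":[0,0,-1.76],"claw":-0.7},{"offset":[0,-4,0],"rot":[0,0,-1.76],"claw":-0.7},{"offset":[0,-4,0],"rot":[0,0,-1.76],"claw":-0.7},{"offset":[0,-4,0],"rot":[0,0,-1.76],"claw":-0.7},{"offset":[0,-4,0],"rot":[0,0,-1.76],"claw":-0.7}]' >/dev/null; python3 ft.py

```

```text
t9.70 yaw 2.7239 handleang(cw from fix -x) mm 18.75 r 0.1305 | Ftan 2.39 Frad -2.85 Fz 1.75 Mz 0.016 grip 0.0145
t10.30 yaw 2.9083 handleang(cw from fix -x) mm -5.05 r 0.1306 | Ftan 0.48 Frad -5.54 Fz -0.72 Mz 0.018 grip 0.0147
```

```bash
python3 -m handwheel '[{"offset":[0,-4,0],"rot":[0,0,-1.76],"claw":-0.7},{"offset":[0,-4,0],"rot":[0,0,-1.76],"claw":-0.7}]' >/dev/null; python3 ft.py
python3 -m handwheel '[{"offset":[0,-2,0],"rot":[0,0,-0.88],"claw":-0.7}]' >/dev/null; python3 ft.py
python3 -m handwheel '[{"offset":[0,-2,0],"rot":[0,0,-0.88],"claw":-0.7}]' >/dev/null; python3 ft.py

```

```text
t10.50 yaw 2.9697 handleang(cw from fix -x) mm -13.00 r 0.1306 | Ftan 0.83 Frad -5.35 Fz -1.73 Mz -0.069 grip 0.0147
t10.60 yaw 2.9848 handleang(cw from fix -x) mm -15.14 r 0.1306 | Ftan 1.31 Frad -5.98 Fz -0.67 Mz -0.010 grip 0.0146
t10.70 yaw 2.9997 handleang(cw from fix -x) mm -16.95 r 0.1306 | Ftan 0.58 Frad -5.78 Fz -1.60 Mz 0.057 grip 0.0143
```

```bash
python3 -m handwheel '[{"offset":[0,-2,0],"rot":[0,0,-0.88],"claw":-0.7}]' >/dev/null; python3 ft.py
python3 -m handwheel '[{"offset":[0,-2,0],"rot":[0,0,-0.88],"claw":-0.7}]' >/dev/null; python3 ft.py

```

```text
t10.80 yaw 3.0152 handleang(cw from fix -x) mm -18.85 r 0.1306 | Ftan 0.78 Frad -5.72 Fz -0.70 Mz 0.002 grip 0.0147
t10.90 yaw 3.0306 handleang(cw from fix -x) mm -20.81 r 0.1306 | Ftan 1.70 Frad -5.94 Fz -1.98 Mz -0.003 grip 0.0143
```

```bash
python3 -m handwheel '[{"offset":[0,-2,0],"rot":[0,0,-0.88],"claw":-0.7}]' >/dev/null; python3 ft.py

```

```text
t11.00 yaw 3.0460 handleang(cw from fix -x) mm -22.78 r 0.1306 | Ftan 0.80 Frad -5.62 Fz -1.13 Mz 0.001 grip 0.0145
```

```bash
python3 -m handwheel '[{"offset":[0,-2,0],"rot":[0,0,-0.88],"claw":-0.7}]' >/dev/null; python3 ft.py
python3 -m handwheel '[{"offset":[0,-2,0],"rot":[0,0,-0.88],"claw":-0.7}]' >/dev/null; python3 ft.py

```

```text
t11.10 yaw 3.0613 handleang(cw from fix -x) mm -24.80 r 0.1307 | Ftan 1.01 Frad -5.41 Fz -1.30 Mz 0.040 grip 0.0145
t11.20 yaw 3.0767 handleang(cw from fix -x) mm -26.77 r 0.1307 | Ftan 0.02 Frad -5.99 Fz -1.33 Mz 0.003 grip 0.0144
```

```bash
python3 -m handwheel '[{"offset":[0,-2,0],"rot":[0,0,-0.88],"claw":-0.7}]' >/dev/null; python3 ft.py
python3 -m handwheel '[{"offset":[0,-2,0],"rot":[0,0,-0.88],"claw":-0.7}]' >/dev/null; python3 ft.py

```

```text
t11.30 yaw 3.0921 handleang(cw from fix -x) mm -28.72 r 0.1307 | Ftan 0.05 Frad -4.99 Fz -3.04 Mz 0.003 grip 0.0143
t11.40 yaw 3.1074 handleang(cw from fix -x) mm -30.71 r 0.1307 | Ftan 1.82 Frad -6.08 Fz -1.80 Mz 0.034 grip 0.0149
```

```bash
python3 -m handwheel '[{"offset":[0,-2,0],"rot":[0,0,-0.88],"claw":-0.7}]' >/dev/null; python3 ft.py

```

```text
t11.50 yaw 3.1228 handleang(cw from fix -x) mm -32.68 r 0.1307 | Ftan 0.33 Frad -6.21 Fz -2.00 Mz 0.026 grip 0.0147
```

```bash
python3 -m handwheel '[{"offset":[0,-2,0],"rot":[0,0,-0.88],"claw":-0.7}]' >/dev/null; python3 ft.py
python3 -m handwheel '[{"offset":[0,-2,0],"rot":[0,0,-0.88],"claw":-0.7}]' >/dev/null; python3 ft.py

```

```text
t11.60 yaw 3.1382 handleang(cw from fix -x) mm -34.67 r 0.1307 | Ftan 1.48 Frad -6.03 Fz -2.34 Mz 0.044 grip 0.0143
t11.70 yaw -3.1297 handleang(cw from fix -x) mm 780.15 r 0.1307 | Ftan 0.94 Frad -6.20 Fz -2.39 Mz -0.045 grip 0.0146
```

```bash
python3 -m handwheel '[{"offset":[0,-2,0],"rot":[0,0,-0.88],"claw":-0.7}]' >/dev/null; python3 ft.py
python3 -m handwheel '[{"offset":[0,-2,0],"rot":[0,0,-0.88],"claw":-0.7}]' >/dev/null; python3 ft.py

```

```text
t11.80 yaw -3.1142 handleang(cw from fix -x) mm 778.21 r 0.1307 | Ftan 0.70 Frad -6.48 Fz -2.76 Mz -0.023 grip 0.0145
t11.90 yaw -3.0989 handleang(cw from fix -x) mm 776.20 r 0.1307 | Ftan 1.37 Frad -6.42 Fz -1.57 Mz -0.002 grip 0.0149
```

```bash
python3 -m handwheel '[{"offset":[0,-2,0],"rot":[0,0,-0.88],"claw":-0.7}]' >/dev/null; python3 ft.py

```

```text
t12.00 yaw -3.0835 handleang(cw from fix -x) mm 774.25 r 0.1308 | Ftan 0.25 Frad -6.66 Fz -2.20 Mz -0.016 grip 0.0144
```

```bash
sed -i 's/-130\*(np.arctan2(d\[1\],d\[0\])-(np.pi-.27))/-130*((np.arctan2(d[1],d[0])%(2*np.pi))-(np.pi-.27))/' h.py ft.py; python3 -m handwheel '[{"offset":[0,-2,0],"rot":[0,0,-0.88],"claw":-0.7}]' >/dev/null; python3 ft.py
python3 -m handwheel '[{"offset":[0,-2,0],"rot":[0,0,-0.88],"claw":-0.7}]' >/dev/null; python3 ft.py

```

```text
t12.10 yaw -3.0681 handleang(cw from fix -x) mm -44.55 r 0.1308 | Ftan 1.32 Frad -6.84 Fz -2.23 Mz -0.055 grip 0.0144
t12.20 yaw -3.0527 handleang(cw from fix -x) mm -46.49 r 0.1308 | Ftan 0.99 Frad -6.42 Fz -2.64 Mz -0.043 grip 0.0146
```

```bash
python3 -m handwheel '[{"offset":[0,-2,0],"rot":[0,0,-0.88],"claw":-0.7}]' >/dev/null; python3 ft.py
python3 -m handwheel '[{"offset":[0,-1,0],"rot":[0,0,-0.44],"claw":-0.7}]' >/dev/null; python3 ft.py

```

```text
t12.30 yaw -3.0374 handleang(cw from fix -x) mm -48.49 r 0.1308 | Ftan 0.79 Frad -6.42 Fz -1.08 Mz -0.076 grip 0.0147
t12.40 yaw -3.0298 handleang(cw from fix -x) mm -49.54 r 0.1308 | Ftan 0.32 Frad -6.34 Fz -1.60 Mz -0.081 grip 0.0146
```

```bash
python3 -m handwheel '[{"offset":[0,-1,0],"rot":[0,0,-0.44],"claw":-0.7}]' >/dev/null; python3 ft.py

```

```text
t12.50 yaw -3.0224 handleang(cw from fix -x) mm -50.44 r 0.1308 | Ftan 0.82 Frad -6.54 Fz -1.84 Mz -0.045 grip 0.0144
```

```bash
python3 -m handwheel '[{"offset":[0,-2,0],"rot":[0,0,-0.88],"claw":-0.7}]' >/dev/null; python3 ft.py
python3 -m handwheel '[{"offset":[0,-2,0],"rot":[0,0,-0.88],"claw":-0.7}]' >/dev/null; python3 ft.py

```

```text
t12.60 yaw -3.0068 handleang(cw from fix -x) mm -52.29 r 0.1308 | Ftan 0.86 Frad -6.11 Fz -2.03 Mz -0.033 grip 0.0143
t12.70 yaw -2.9911 handleang(cw from fix -x) mm -54.16 r 0.1308 | Ftan 2.81 Frad -5.70 Fz -1.95 Mz -0.019 grip 0.0144
```

```bash
python3 -m handwheel '[{"offset":[0,-1,0],"rot":[0,0,-0.44],"claw":-0.7},{"offset":[0,0,0],"rot":[0,0,0],"claw":-0.7}]' >/dev/null; python3 ft.py
python3 -m handwheel '[{"offset":[0,-1,0],"rot":[0,0,-0.44],"claw":-0.7},{"offset":[0,0,0],"rot":[0,0,0],"claw":-0.7}]' >/dev/null; python3 ft.py

```

```text
t12.90 yaw -2.9839 handleang(cw from fix -x) mm -55.12 r 0.1309 | Ftan 3.27 Frad -5.81 Fz -2.12 Mz -0.067 grip 0.0144
t13.10 yaw -2.9761 handleang(cw from fix -x) mm -55.93 r 0.1309 | Ftan 3.10 Frad -7.26 Fz -0.74 Mz -0.011 grip 0.0146
```

```bash
python3 -m handwheel '[{"offset":[0,-1,0],"rot":[0,0,-0.44],"claw":-0.7},{"offset":[0,0,0],"rot":[0,0,0],"claw":-0.7}]' >/dev/null; python3 ft.py

```

```text
t13.30 yaw -2.9683 handleang(cw from fix -x) mm -56.79 r 0.1309 | Ftan 4.29 Frad -6.13 Fz -1.56 Mz 0.018 grip 0.0144
```

```bash
python3 -m handwheel '[{"offset":[0,-1,0],"rot":[0,0,-0.44],"claw":-0.7},{"offset":[0,0,0],"rot":[0,0,0],"claw":-0.7}]' >/dev/null; python3 ft.py
python3 -m handwheel '[{"offset":[0,-1,0],"rot":[0,0,-0.44],"claw":-0.7},{"offset":[0,0,0],"rot":[0,0,0],"claw":-0.7}]' >/dev/null; python3 ft.py

```

```text
t13.50 yaw -2.9606 handleang(cw from fix -x) mm -57.66 r 0.1309 | Ftan 5.42 Frad -6.07 Fz -0.30 Mz -0.037 grip 0.0150
t13.70 yaw -2.9528 handleang(cw from fix -x) mm -58.52 r 0.1309 | Ftan 6.09 Frad -6.41 Fz -0.25 Mz -0.000 grip 0.0142
```

```bash
python3 -m handwheel '[{"offset":[0,-1,0],"rot":[0,0,-0.44],"claw":-0.7},{"offset":[0,0,0],"rot":[0,0,0],"claw":-0.7}]' >/dev/null; python3 ft.py
python3 -m handwheel '[{"offset":[0,0,0],"rot":[0,0,0],"claw":-0.7}]' >/dev/null; python3 ft.py

```

```text
t13.90 yaw -2.9451 handleang(cw from fix -x) mm -59.42 r 0.1309 | Ftan 6.12 Frad -5.25 Fz 0.18 Mz -0.084 grip 0.0145
t14.00 yaw -2.9453 handleang(cw from fix -x) mm -59.39 r 0.1309 | Ftan 6.78 Frad -6.05 Fz -0.15 Mz -0.040 grip 0.0143
```

Both ends are found: matched 5 N at about +40.0 mm and −57.4 mm (play roughly 87 mm). The middle is at about −8.7 mm, so I'll move there and relax the grip.

```bash
python3 -m handwheel '[{"offset":[0,4,0],"rot":[0,0,1.76],"claw":-0.7},{"offset":[0,4,0],"rot":[0,0,1.76],"claw":-0.7},{"offset":[0,4,0],"rot":[0,0,1.76],"claw":-0.7},{"offset":[0,4,0],"rot":[0,0,1.76],"claw":-0.7},{"offset":[0,4,0],"rot":[0,0,1.76],"claw":-0.7},{"offset":[0,4,0],"rot":[0,0,1.76],"claw":-0.7},{"offset":[0,4,0],"rot":[0,0,1.76],"claw":-0.7},{"offset":[0,4,0],"rot":[0,0,1.76],"claw":-0.7},{"offset":[0,4,0],"rot":[0,0,1.76],"claw":-0.7},{"offset":[0,4,0],"rot":[0,0,1.76],"claw":-0.7},{"offset":[0,4,0],"rot":[0,0,1.76],"claw":-0.7}]' >/dev/null; python3 ft.py
python3 -m handwheel '[{"offset":[0,4,0],"rot":[0,0,1.76],"claw":-0.7},{"offset":[0,2,0],"rot":[0,0,0.88],"claw":-0.7},{"offset":[0,0,0],"rot":[0,0,0],"claw":-0.7}]' >/dev/null; python3 ft.py

```

```text
t15.10 yaw 2.9980 handleang(cw from fix -x) mm -16.91 r 0.1308 | Ftan -0.88 Frad -12.11 Fz -6.42 Mz 0.082 grip 0.0146
t15.40 yaw 2.9529 handleang(cw from fix -x) mm -10.84 r 0.1308 | Ftan 0.73 Frad -12.77 Fz -7.63 Mz 0.029 grip 0.0143
```

```bash
python3 -m handwheel '[{"offset":[-0.5,2.9,0],"rot":[0,0,1.0],"claw":-0.7},{"offset":[0,0,0],"rot":[0,0,0],"claw":-0.7},{"offset":[0,-0.8,0],"rot":[0,0,0],"claw":-0.7},{"offset":[0,0,0],"rot":[0,0,0],"claw":-0.7}]' >/dev/null; python3 ft.py

```

```text
t15.80 yaw 2.9357 handleang(cw from fix -x) mm -8.98 r 0.1307 | Ftan 1.01 Frad -9.09 Fz -4.87 Mz 0.011 grip 0.0144
```

```bash
python3 -m handwheel '[{"offset":[0,0.3,0],"rot":[0,0,0],"claw":-0.6},{"offset":[0,0,0],"rot":[0,0,0],"claw":-0.5},{"offset":[0,0,0],"rot":[0,0,0],"claw":-0.3},{"offset":[0,0,0],"rot":[0,0,0],"claw":0},{"offset":[0,0,0],"rot":[0,0,0],"claw":0.2},{"offset":[0,0,0],"rot":[0,0,0],"claw":0.2}]' >/dev/null; python3 ft.py
python3 -m handwheel '[{"offset":[0,0,-20],"rot":[0,0,0],"claw":0.2},{"offset":[0,0,-40],"rot":[0,0,0],"claw":0.2},{"offset":[0,0,-35],"rot":[0,0,0],"claw":0.2},{"offset":[0,0,0],"rot":[0,0,0],"claw":0.2},{"offset":[0,0,0],"rot":[0,0,0],"claw":0.2}]'
python3 - <<'E'
from h import *
np.set_printoptions(precision=4,suppress=True)
f=snap('wrist','w2.png')
c=np.array([.606,-.1165])
def hm(p): d=p[:2]-c; return -130*((np.arctan2(d[1],d[0])%(2*np.pi))-(np.pi-.27))
T=np.linalg.inv(f['camera_from_world']); v,u=np.mgrid[0:480,0:640]; z=f['range_z']
P=np.stack([(u-f['cx'])/f['fx']*z,(v-f['cy'])/f['fy']*z,z],-1)@T[:3,:3].T+T[:3,3]
m=(z>0)&(P[...,2]>.163)&(P[...,2]<.171)&(np.hypot(P[...,0]-.48,P[...,1]+.09)<.04)
q=P[m]; print('posttop',len(q),q.mean(0),q.min(0),q.max(0),hm(q.mean(0)))
for n,z in dict(grip=.137,pivot=.137,lock_tip=.104).items():
    for m in imaging.mark_of(n,'wrist')[:1]: print(n,m['conf'],m['uv'],pt(f,m['uv']),ray_z(f,m['uv'],z),hm(ray_z(f,m['uv'],z)))
print(status.observe()['position'])
E
```

```text
t16.40 yaw 2.9359 handleang(cw from fix -x) mm -9.00 r 0.1323 | Ftan 0.15 Frad 0.26 Fz -0.67 Mz -0.009 grip 0.0512
clock: 16.9
position: [0.4766, -0.09, 0.241]
tool_rot: [3.141, 0.001, 2.936]
force: [-0.3, -0.4, -1.2]
grip_width: 0.0515
posttop 560 [ 0.4794 -0.0902  0.167 ] [ 0.4721 -0.098   0.1631] [ 0.4875 -0.0826  0.1693] -8.463202189301713
grip 0.78 [328.7, 235.4] [ 0.4736 -0.087   0.155 ] [ 0.4786 -0.088   0.137 ] -6.453933083630368
pivot 0.66 [329.4, 406.8] [ 0.6477 -0.122   0.0896] [ 0.6103 -0.1146  0.137 ] 319.00881139724856
lock_tip 0.82 [535.6, 301.5] [0.5674 0.0529 0.1144] [0.5733 0.0576 0.104 ] 144.9969001888297
[ 0.4759 -0.0901  0.2396]
```

View pics/w2.png

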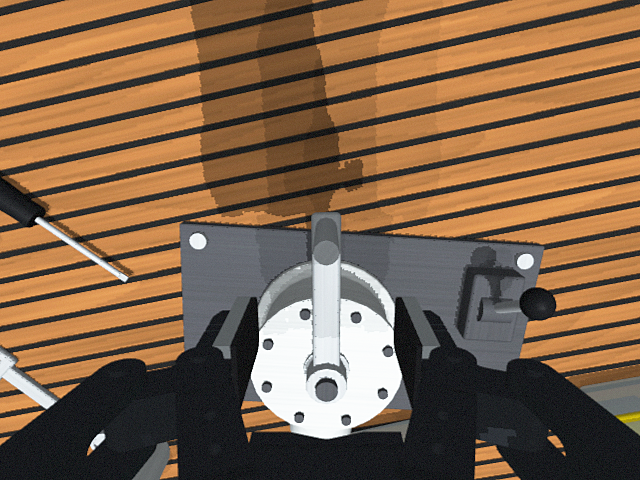

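The handle stands at about −8.5 mm by vision (target −8.7), released. Next, the lever.

```bash
python3 rel.py .527 .073 .24 2.8716
```

```text
offset mm [-16.7 170.1  -0.5]
rot deg [-0.03 -0.09  3.69]
17.1 [ 0.4759 -0.0901  0.2396] [-3.141e+00 -2.000e-03  2.936e+00] [ 0.3   0.09 -0.89] 0.051684324969966985
```

```bash
python3 -m handwheel '[{"offset":[-4,30,0],"rot":[0,0,0],"claw":-1},{"offset":[-4,40,0],"rot":[0,0,0],"claw":-1},{"offset":[-4,40,0],"rot":[0,0,0],"claw":-1},{"offset":[-4,40,0],"rot":[0,0,0],"claw":-1},{"offset":[-1,20,0],"rot":[0,0,3.7],"claw":-1},{"offset":[0,0,0],"rot":[0,0,0],"claw":-1},{"offset":[0,0,0],"rot":[0,0,0],"claw":-1}]'; python3 rel.py .527 .073 .109 2.8716
python3 - <<'E'
from h import *
f=snap('wrist','w3.png'); snap('scene','s3.png')
np.set_printoptions(precision=4,suppress=True)
for m in imaging.mark_of('lock_tip','wrist')[:1]: print(m['conf'],m['uv'],pt(f,m['uv']),ray_z(f,m['uv'],.104))
E
```

```text
clock: 17.8
position: [0.5274, 0.0725, 0.2398]
tool_rot: [-3.14, -0.001, 2.872]
force: [-0.1, 0.1, -0.1]
grip_width: -0.0001
offset mm [  0.4   0.5 130.8]
rot deg [-0.07 -0.06  0.05]
17.8 [0.5274 0.0725 0.2398] [-3.140e+00 -1.000e-03  2.872e+00] [-0.14  0.13 -0.1 ] -0.00013363520640500328
0.6 [322.7, 283.7] [0.5691 0.059  0.116 ] [0.5738 0.0575 0.104 ]
```

View pics/w3.png

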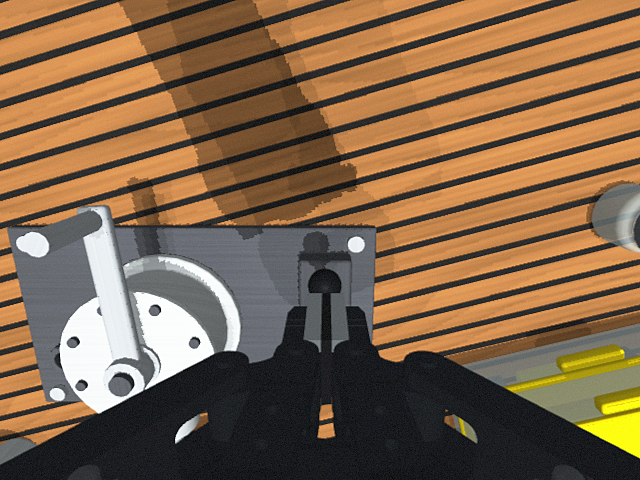

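The knob at (324,283) is lined up with the shut fingers (column 322). I'll descend behind it and push towards fixture +x.

```bash
python3 -m handwheel '[{"offset":[0,0,30],"rot":[0,0,0],"claw":-1},{"offset":[0,0,40],"rot":[0,0,0],"claw":-1},{"offset":[0,0,35],"rot":[0,0,0],"claw":-1},{"offset":[0,0,26],"rot":[0,0,0],"claw":-1},{"offset":[0,0,0],"rot":[0,0,0],"claw":-1}]'
python3 -m handwheel '[{"offset":[-8,0,0],"rot":[0,0,0],"claw":-1},{"offset":[-8,0,0],"rot":[0,0,0],"claw":-1},{"offset":[-5,0,0],"rot":[0,0,0],"claw":-1},{"offset":[-5,0,0],"rot":[0,0,0],"claw":-1},{"offset":[-5,0,0],"rot":[0,0,0],"claw":-1}]'; python3 ft.py
python3 -m handwheel '[{"offset":[-6,0,0],"rot":[0,0,0],"claw":-1},{"offset":[-6,0,0],"rot":[0,0,0],"claw":-1},{"offset":[-6,0,0],"rot":[0,0,0],"claw":-1}]'; python3 ft.py
```

```text
clock: 18.45
position: [0.526, 0.0716, 0.107]
tool_rot: [-3.139, -0.004, 2.87]
force: [0.9, -0.7, 0.6]
grip_width: 0.0001
clock: 18.95
position: [0.5583, 0.0645, 0.11]
tool_rot: [3.141, 0.001, 2.871]
force: [-0.2, -0.8, 0.4]
grip_width: 0.0001
t18.95 yaw 2.8714 handleang(cw from fix -x) mm 135.59 r 0.1872 | Ftan -0.79 Frad -0.02 Fz 0.40 Mz -0.019 grip 0.0001
clock: 19.25
position: [0.5755, 0.0596, 0.1095]
tool_rot: [-3.142, -0.0, 2.871]
force: [-0.3, 1.1, 0.2]
grip_width: 0.0001
t19.25 yaw 2.8714 handleang(cw from fix -x) mm 146.78 r 0.1788 | Ftan 1.02 Frad 0.55 Fz 0.20 Mz -0.025 grip 0.0001
```

```bash
python3 - <<'E'
from h import *
f=snap('scene','s4.png'); im=f['color'][120:320,200:420,::-1]; cv2.imwrite('pics/s4c.png',cv2.resize(im,None,fx=3,fy=3,interpolation=cv2.INTER_CUBIC))
E
```

```text
(no output)
```

View pics/s4c.png

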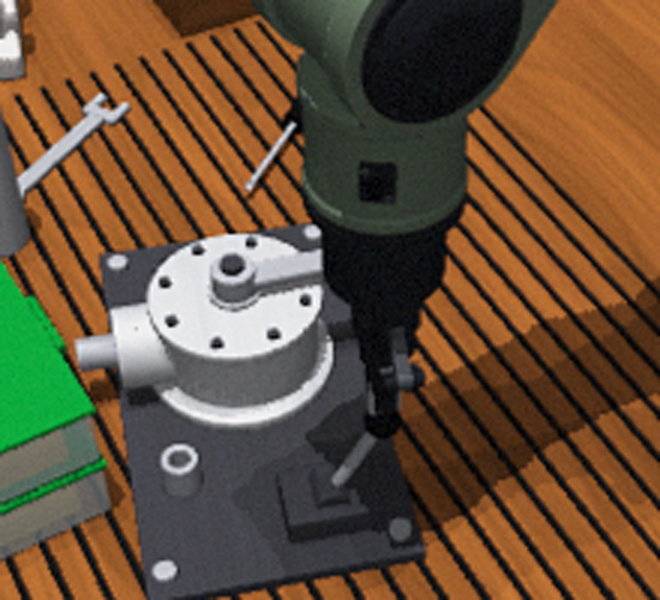

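```bash
python3 - <<'E'
from h import *
np.set_printoptions(precision=4,suppress=True)
for c in ['scene','top','wrist']:
    f=snap(c,c+'5.png')
    for n in ['lock_tip','lock_hinge']:
        for m in imaging.mark_of(n,c)[:2]: print(c,n,round(m['conf'],2),np.round(m['uv'],1),pt(f,m['uv']),ray_z(f,m['uv'],.104 if n=='lock_tip' else .034))
    if c=='scene': cv2.imwrite('pics/s5c.png',cv2.resize(f['color'][200:310,280:380,::-1],None,fx=5,fy=5,interpolation=cv2.INTER_CUBIC))
E
```

```text
scene lock_tip 0.51 [330.9 260. ] [0.5705 0.0696 0.11  ] [0.568  0.0652 0.104 ]
scene lock_hinge 0.82 [310.5 285.2] [0.6153 0.063  0.045 ] [0.6117 0.0556 0.034 ]
top lock_tip 0.74 [331.2 192.1] [ 0.6953 -0.0292  0.0147] [ 0.67   -0.0258  0.104 ]
wrist lock_tip 0.75 [320.4 296.7] [0.5643 0.0614 0.129 ] [0.5751 0.058  0.104 ]
wrist lock_hinge 0.65 [323.5 296.2] [0.5647 0.0625 0.1284] [0.6055 0.0504 0.034 ]
```

View pics/s5c.png

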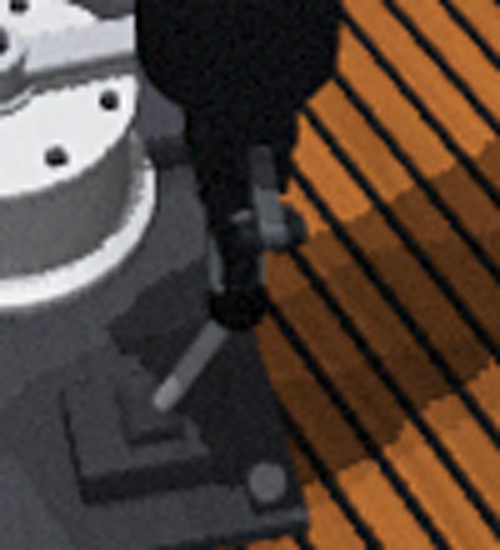

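View pics/wrist5.png

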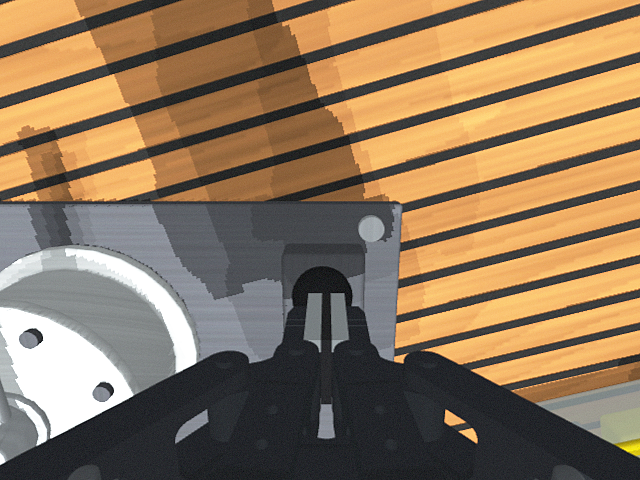

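```bash
python3 - <<'E'
from h import *
np.set_printoptions(precision=3,suppress=True)
print(status.observe()['position'],status.observe()['clock'])
f=imaging.grab_frame('scene'); T=np.linalg.inv(f['camera_from_world']); v,u=np.mgrid[0:480,0:640]; z=f['range_z']
P=np.stack([(u-f['cx'])/f['fx']*z,(v-f['cy'])/f['fy']*z,z],-1)@T[:3,:3].T+T[:3,3]
for r in range(240,284,2):
    print(r,' '.join('%3d,%3d,%3d'%tuple(P[r,c]*1000) for c in range(316,340,3)))
# project knob sphere expected & TCP tip
for p in [(.573,.060,.104),(.5755,.0596,.0905),(.600,.053,.114),(.61,.051,.034),(.647,.0417,.104)]:
    q=f['camera_from_world']@np.array([*p,1]); print(p,q[:2]/q[2]*[f['fx'],f['fy']]+[f['cx'],f['cy']])
E
```

```text
[0.575 0.06  0.11 ] 19.75
240 530,-74,  9 524,-69, 11 591, 71,183 586, 72,182 575, 65,170 591,104,215 587,109,218 480,-59, -1
242 534,-67, 11 527,-63, 11 586, 61,165 587, 74,178 595,101,209 590,103,208 589,112,216 580,107,207
244 537,-61, 12 530,-59, 10 588, 65,164 586, 74,172 600,110,215 595,111,214 591,115,215 585,116,213
246 539,-56, 11 534,-51, 12 584, 57,149 593, 86,182 601,111,211 597,116,214 592,118,214 586,119,211
248 542,-51, 10 536,-47, 11 585, 59,145 592, 84,174 603,115,211 598,117,210 593,119,210 588,121,209
250 545,-44, 11 538,-42,  9 583, 56,134 593, 86,170 600,109,198 597,116,203 502,-34, -1 496,-30,  0
252 547,-41,  9 542,-36, 10 584, 57,130 583, 67,139 580, 74,144 573, 74,141 505,-29, -2 500,-24,  0
254 551,-34, 11 544,-31, 10 539,-27, 11 583, 67,133 580, 75,140 573, 75,136 508,-23, -1 503,-19,  0
256 555,-26, 14 548,-24, 12 541,-22, 11 584, 69,130 579, 73,131 572, 73,128 513,-16,  1 505,-14,  0
258 557,-23, 11 551,-19, 12 583, 54,107 580, 62,114 574, 65,114 568, 67,112 515,-12,  0 509, -8,  0
260 559,-18, 10 553,-14, 11 586, 60,109 582, 67,114 577, 69,113 570, 70,11
[... 623 characters left out ...]
-1
274 599, 58, 68 593, 60, 67 575, 41, 35 561, 28, 12 555, 32, 13 550, 36, 14 539, 30,  0 532, 32, -1
276 599, 57, 61 585, 44, 37 579, 47, 36 563, 33, 11 558, 37, 13 551, 39, 11 541, 34,  0 535, 37, -1
278 598, 56, 52 586, 47, 35 582, 53, 38 565, 35,  8 560, 40, 10 553, 42,  9 548, 47, 11 538, 43,  0
280 595, 49, 35 590, 54, 38 584, 57, 37 577, 58, 34 563, 46, 11 556, 48, 10 551, 51, 10 540, 47, -1
282 597, 54, 35 592, 58, 37 586, 61, 36 580, 63, 35 565, 50, 11 559, 52,  9 553, 56,  9 543, 52,  0
(0.573, 0.06, 0.104) [327.54  259.161]
(0.5755, 0.0596, 0.0905) [326.34 263.63]
(0.6, 0.053, 0.114) [314.299 258.488]
(0.61, 0.051, 0.034) [310.21  283.393]
(0.647, 0.0417, 0.104) [291.324 266.251]
```

The fingers passed over the knob: depth shows finger surface down to about 128 mm directly above it, and the lever has not moved. I'll back off and go lower.

```bash
python3 -m handwheel '[{"offset":[15,0,0],"rot":[0,0,0],"claw":-1},{"offset":[20,0,0],"rot":[0,0,0],"claw":-1},{"offset":[20,0,0],"rot":[0,0,0],"claw":-1},{"offset":[0,0,0],"rot":[0,0,0],"claw":-1},{"offset":[0,0,0],"rot":[0,0,0],"claw":-1}]'
python3 - <<'E'
from h import *
np.set_printoptions(precision=3,suppress=True)
p=status.observe()['position']; print(p)
for c in ['scene','wrist']:
    f=snap(c,c+'6.png'); T=np.linalg.inv(f['camera_from_world']); v,u=np.mgrid[0:480,0:640]; z=f['range_z']
    P=np.stack([(u-f['cx'])/f['fx']*z,(v-f['cy'])/f['fy']*z,z],-1)@T[:3,:3].T+T[:3,3]
    m=(z>0)&(np.hypot(P[...,0]-p[0],P[...,1]-p[1])<.022)&(P[...,2]>.03)
    print(c,m.sum(),np.percentile(P[m][:,2],[0,1,5,20]) if m.sum() else '')
    for m in imaging.mark_of('lock_tip',c)[:1]: print(c,round(m['conf'],2),np.round(m['uv'],1),pt(f,m['uv']),ray_z(f,m['uv'],.104))
    if c=='scene': cv2.imwrite('pics/s6c.png',cv2.resize(f['color'][190:310,270:390,::-1],None,fx=5,fy=5,interpolation=cv2.INTER_CUBIC))
E
```

```text
clock: 20.3
position: [0.5223, 0.0746, 0.1098]
tool_rot: [3.141, 0.001, 2.872]
force: [0.6, -0.1, 1.0]
grip_width: -0.0
[0.522 0.075 0.11 ]
scene 1254 [0.12  0.128 0.143 0.496]
scene 0.71 [328.1 258.6] [0.575 0.066 0.114] [0.571 0.059 0.104]
wrist 23986 [0.124 0.13  0.14  0.166]
wrist 0.88 [321.8 401.7] [0.533 0.071 0.159] [0.574 0.059 0.104]
```

View pics/s6c.png

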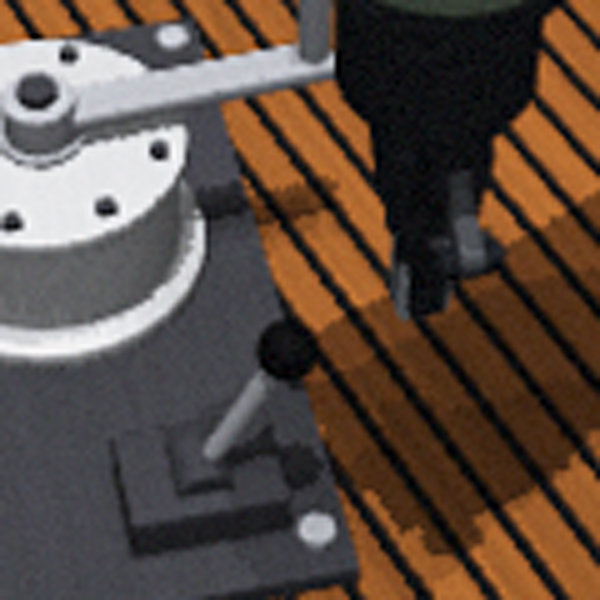

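Both cameras put the fingertips at about 123 mm, higher than the TCP reading implies. I'll go 35 mm lower, which clears either way, then push.

```bash
python3 -m handwheel '[{"offset":[0,0,15],"rot":[0,0,0],"claw":-1},{"offset":[0,0,15],"rot":[0,0,0],"claw":-1},{"offset":[0,0,5],"rot":[0,0,0],"claw":-1},{"offset":[0,0,0],"rot":[0,0,0],"claw":-1},{"offset":[0,0,0],"rot":[0,0,0],"claw":-1}]'
python3 -m handwheel '[{"offset":[-8,0,0],"rot":[0,0,0],"claw":-1},{"offset":[-8,0,0],"rot":[0,0,0],"claw":-1},{"offset":[-5,0,0],"rot":[0,0,0],"claw":-1},{"offset":[-5,0,0],"rot":[0,0,0],"claw":-1},{"offset":[-5,0,0],"rot":[0,0,0],"claw":-1}]'; python3 ft.py
python3 -m handwheel '[{"offset":[-5,0,0],"rot":[0,0,0],"claw":-1},{"offset":[-5,0,0],"rot":[0,0,0],"claw":-1},{"offset":[-5,0,0],"rot":[0,0,0],"claw":-1}]'; python3 ft.py
python3 - <<'E'
from h import *
np.set_printoptions(precision=3,suppress=True)
f=snap('scene','s7.png'); cv2.imwrite('pics/s7c.png',cv2.resize(f['color'][190:310,270:390,::-1],None,fx=5,fy=5,interpolation=cv2.INTER_CUBIC))
E
```

```text
clock: 21.0
position: [0.5223, 0.0743, 0.0749]
tool_rot: [3.142, 0.0, 2.871]
force: [1.2, 0.5, 0.5]
grip_width: 0.0001
clock: 21.5
position: [0.5522, 0.066, 0.0745]
tool_rot: [-3.142, -0.0, 2.871]
force: [-3.0, 1.2, 1.5]
grip_width: 0.0001
t21.50 yaw 2.8712 handleang(cw from fix -x) mm 131.85 r 0.1902 | Ftan 0.37 Frad 3.17 Fz 1.47 Mz 0.023 grip 0.0001
clock: 21.8
position: [0.5666, 0.0621, 0.0745]
tool_rot: [-3.142, -0.0, 2.871]
force: [-1.8, 0.5, 0.9]
grip_width: -0.0001
t21.80 yaw 2.8713 handleang(cw from fix -x) mm 140.88 r 0.1828 | Ftan -0.01 Frad 1.82 Fz 0.95 Mz -0.006 grip -0.0001
```

View pics/s7c.png

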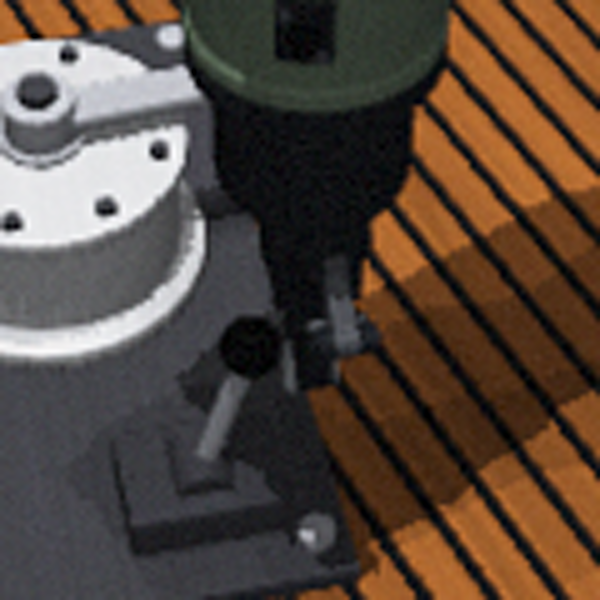

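The knob is being pushed (about 2 N, friction level). I'll continue to the far stop.

```bash
python3 -m handwheel '[{"offset":[-5,0,0],"rot":[0,0,0],"claw":-1},{"offset":[-5,0,0],"rot":[0,0,0],"claw":-1},{"offset":[-5,0,0],"rot":[0,0,0],"claw":-1},{"offset":[-5,0,0],"rot":[0,0,0],"claw":-1}]'; python3 ft.py
python3 -m handwheel '[{"offset":[-5,0,0],"rot":[0,0,0],"claw":-1},{"offset":[-5,0,0],"rot":[0,0,0],"claw":-1},{"offset":[-5,0,0],"rot":[0,0,0],"claw":-1},{"offset":[-5,0,0],"rot":[0,0,0],"claw":-1}]'; python3 ft.py
python3 -m handwheel '[{"offset":[-3,0,0],"rot":[0,0,0],"claw":-1},{"offset":[-3,0,0],"rot":[0,0,0],"claw":-1}]'; python3 ft.py
```

```text
clock: 22.25
position: [0.586, 0.0567, 0.0745]
tool_rot: [3.142, 0.0, 2.871]
force: [-0.9, 0.7, 0.9]
grip_width: -0.0002
t22.25 yaw 2.8713 handleang(cw from fix -x) mm 154.19 r 0.1743 | Ftan 0.39 Frad 1.08 Fz 0.89 Mz -0.012 grip -0.0002
clock: 22.65
position: [0.6053, 0.0513, 0.0745]
tool_rot: [-3.142, 0.0, 2.871]
force: [-1.3, 1.1, -0.4]
grip_width: -0.0001
t22.65 yaw 2.8713 handleang(cw from fix -x) mm 168.54 r 0.1678 | Ftan 0.73 Frad 1.53 Fz -0.42 Mz -0.008 grip -0.0001
clock: 22.85
position: [0.6108, 0.0498, 0.0744]
tool_rot: [-3.141, -0.0, 2.871]
force: [-1.0, 0.4, -1.4]
grip_width: -0.0
t22.85 yaw 2.8714 handleang(cw from fix -x) mm 172.83 r 0.1663 | Ftan 0.09 Frad 1.04 Fz -1.41 Mz -0.003 grip -0.0000
```

```bash
python3 -m handwheel '[{"offset":[-2,0,0],"rot":[0,0,0],"claw":-1},{"offset":[-2,0,0],"rot":[0,0,0],"claw":-1}]'|grep force; python3 ft.py
python3 -m handwheel '[{"offset":[-1,0,0],"rot":[0,0,0],"claw":-1},{"offset":[-1,0,0],"rot":[0,0,0],"claw":-1}]'|grep force; python3 ft.py
python3 -c "
from h import *
f=snap('scene','s8.png'); cv2.imwrite('pics/s8c.png',cv2.resize(f['color'][190:310,250:370,::-1],None,fx=5,fy=5,interpolation=cv2.INTER_CUBIC))"
```

```text
force: [-1.8, 0.7, -1.3]
t23.05 yaw 2.8714 handleang(cw from fix -x) mm 175.81 r 0.1655 | Ftan 0.22 Frad 1.91 Fz -1.29 Mz -0.006 grip -0.0000
force: [-0.8, 0.8, -0.4]
t23.25 yaw 2.8714 handleang(cw from fix -x) mm 177.30 r 0.1651 | Ftan 0.53 Frad 0.99 Fz -0.39 Mz -0.011 grip 0.0002
```

View pics/s8c.png

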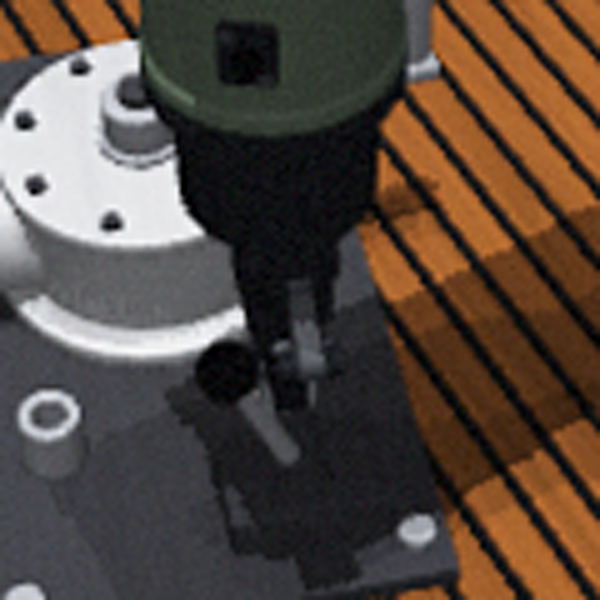

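```bash
for_=1; python3 -m handwheel '[{"offset":[-1,0,0],"rot":[0,0,0],"claw":-1},{"offset":[-1,0,0],"rot":[0,0,0],"claw":-1}]'|grep pos; python3 ft.py
python3 -m handwheel '[{"offset":[-1,0,0],"rot":[0,0,0],"claw":-1},{"offset":[-1,0,0],"rot":[0,0,0],"claw":-1}]'|grep pos; python3 ft.py
python3 -m handwheel '[{"offset":[-1,0,0],"rot":[0,0,0],"claw":-1}]'|grep pos; python3 ft.py
```

```text
position: [0.6184, 0.0478, 0.0745]
t23.50 yaw 2.8714 handleang(cw from fix -x) mm 178.88 r 0.1647 | Ftan 0.39 Frad 0.47 Fz -0.43 Mz 0.047 grip -0.0001
position: [0.6204, 0.0472, 0.0745]
t23.70 yaw 2.8714 handleang(cw from fix -x) mm 180.48 r 0.1643 | Ftan 0.23 Frad 1.11 Fz -0.17 Mz 0.040 grip 0.0000
position: [0.6213, 0.0469, 0.0745]
t23.80 yaw 2.8713 handleang(cw from fix -x) mm 181.25 r 0.1641 | Ftan -0.46 Frad 2.31 Fz -0.08 Mz 0.038 grip 0.0001
```

```bash
python3 -m handwheel '[{"offset":[-1,0,0],"rot":[0,0,0],"claw":-1}]'|grep pos; python3 ft.py
python3 -m handwheel '[{"offset":[-1,0,0],"rot":[0,0,0],"claw":-1}]'|grep pos; python3 ft.py
```

```text
position: [0.6223, 0.0466, 0.0745]
t23.90 yaw 2.8713 handleang(cw from fix -x) mm 182.04 r 0.1639 | Ftan -0.22 Frad 0.34 Fz -0.42 Mz -0.039 grip -0.0003
position: [0.6233, 0.0464, 0.0745]
t24.00 yaw 2.8714 handleang(cw from fix -x) mm 182.83 r 0.1638 | Ftan 0.12 Frad 1.55 Fz -0.26 Mz 0.009 grip -0.0002
```

```bash
python3 -m handwheel '[{"offset":[-1,0,0],"rot":[0,0,0],"claw":-1}]'|grep pos; python3 ft.py
python3 -m handwheel '[{"offset":[-1,0,0],"rot":[0,0,0],"claw":-1}]'|grep pos; python3 ft.py
```

```text
position: [0.6242, 0.0461, 0.0745]
t24.10 yaw 2.8713 handleang(cw from fix -x) mm 183.61 r 0.1636 | Ftan -0.80 Frad 1.05 Fz -0.13 Mz 0.085 grip -0.0001
position: [0.6251, 0.0459, 0.0745]
t24.20 yaw 2.8714 handleang(cw from fix -x) mm 184.34 r 0.1635 | Ftan 0.13 Frad 2.98 Fz 0.66 Mz -0.022 grip 0.0002
```

```bash
python3 -m handwheel '[{"offset":[-1,0,0],"rot":[0,0,0],"claw":-1}]'|grep pos; python3 ft.py
python3 -m handwheel '[{"offset":[-0.5,0,0],"rot":[0,0,0],"claw":-1}]'|grep pos; python3 ft.py
```

```text
position: [0.6255, 0.0458, 0.0743]
t24.30 yaw 2.8715 handleang(cw from fix -x) mm 184.66 r 0.1634 | Ftan 0.12 Frad 7.85 Fz 1.42 Mz -0.002 grip -0.0002
position: [0.6255, 0.0457, 0.0742]
t24.40 yaw 2.8715 handleang(cw from fix -x) mm 184.69 r 0.1634 | Ftan -0.42 Frad 8.69 Fz 2.47 Mz 0.010 grip 0.0002
```

```bash
python3 -m handwheel '[{"offset":[-0.5,0,0],"rot":[0,0,0],"claw":-1}]'|grep pos; python3 ft.py
python3 -c "
from h import *
f=snap('scene','s9.png'); cv2.imwrite('pics/s9c.png',cv2.resize(f['color'][190:310,250:370,::-1],None,fx=5,fy=5,interpolation=cv2.INTER_CUBIC))
print([(m['conf'],m['uv'],pt(f,m['uv']),ray_z(f,m['uv'],.104)) for m in imaging.mark_of('lock_tip','scene')[:1]])"
```

```text
position: [0.6256, 0.0457, 0.0741]
t24.50 yaw 2.8716 handleang(cw from fix -x) mm 184.76 r 0.1634 | Ftan -0.13 Frad 11.26 Fz 3.36 Mz -0.045 grip 0.0001
[(0.55, [287.5, 264.5], array([0.65530725, 0.04246408, 0.115248  ]), array([0.65189351, 0.03386737, 0.104     ]))]
```

View pics/s9c.png

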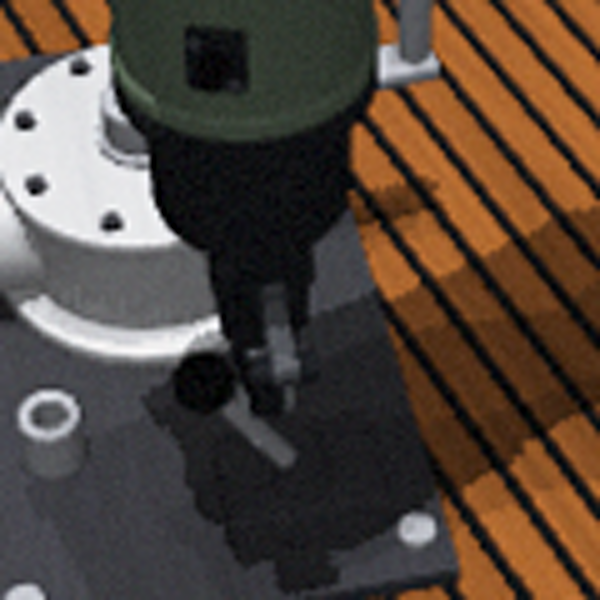

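The stop was hit sharply (11 N, no further travel), with the knob where full throw should put it. I'll back off and rise clear.

```bash
python3 -m handwheel '[{"offset":[5,0,0],"rot":[0,0,0],"claw":-1},{"offset":[15,0,0],"rot":[0,0,0],"claw":-1},{"offset":[25,0,0],"rot":[0,0,0],"claw":-1},{"offset":[20,0,0],"rot":[0,0,0],"claw":-1},{"offset":[0,0,-25],"rot":[0,0,0],"claw":-1},{"offset":[0,0,-45],"rot":[0,0,0],"claw":-1},{"offset":[0,0,-45],"rot":[0,0,0],"claw":-1},{"offset":[0,0,-45],"rot":[0,0,0],"claw":-1},{"offset":[20,40,0],"rot":[0,0,0],"claw":-1},{"offset":[20,40,0],"rot":[0,0,0],"claw":-1},{"offset":[0,40,0],"rot":[0,0,0],"claw":-1},{"offset":[0,0,0],"rot":[0,0,0],"claw":-1}]'
python3 - <<'E'
from h import *
np.set_printoptions(precision=4,suppress=True)
c0=np.array([.606,-.1165])
def hm(p): d=p[:2]-c0; return -130*((np.arctan2(d[1],d[0])%(2*np.pi))-(np.pi-.27))
for c in ['scene','top']:
    f=snap(c,c+'10.png'); T=np.linalg.inv(f['camera_from_world']); v,u=np.mgrid[0:480,0:640]; z=f['range_z']
    P=np.stack([(u-f['cx'])/f['fx']*z,(v-f['cy'])/f['fy']*z,z],-1)@T[:3,:3].T+T[:3,3]; P[z==0]=9
    for nm,(x,y,r,a,b) in dict(knob=(.645,.044,.04,.085,.14),posttop=(.479,-.090,.03,.16,.175)).items():
        q=P[(np.hypot(P[...,0]-x,P[...,1]-y)<r)&(P[...,2]>a)&(P[...,2]<b)]
        if len(q): print(c,nm,len(q),q.mean(0),q.min(0),q.max(0),'hm',hm(q.mean(0)))
    for n,zz in dict(lock_tip=.104,lock_hinge=.034,grip=.137,socket_mid=.027,locknut_mid=.018,jar_mid=.035,carton_mid=.03).items():
        for m in imaging.mark_of(n,c)[:1]: print(c,n,round(m['conf'],2),np.round(m['uv'],1),ray_z(f,m['uv'],zz))
E
```

```text
clock: 25.8
position: [0.5578, 0.195, 0.2344]
tool_rot: [3.139, 0.0, 2.878]
force: [-0.5, -1.4, -0.2]
grip_width: -0.0001
scene knob 139 [0.6485 0.0446 0.108 ] [0.6344 0.0279 0.0857] [0.6605 0.0529 0.1191] hm 202.66150772216375
scene posttop 36 [ 0.48   -0.0859  0.1654] [ 0.4718 -0.0936  0.1608] [ 0.4874 -0.0772  0.1695] hm -4.098098593979151
scene lock_tip 0.53 [291.5 264.3] [0.6445 0.0372 0.104 ]
scene lock_hinge 0.8 [307.3 286.3] [0.6191 0.055  0.034 ]
scene grip 0.57 [331.1 190.7] [ 0.4831 -0.0886  0.137 ]
scene socket_mid 0.48 [260.1 278.2] [ 0.6982 -0.0183  0.027 ]
scene locknut_mid 0.52 [258.2 211.4] [ 0.6169 -0.2226  0.018 ]
scene jar_mid 0.56 [384.2 402.9] [0.6155 0.3494 0.035 ]
scene carton_mid 0.77 [512.1 409.8] [0.4212 0.4648 0.03  ]
top knob 103 [0.6439 0.0383 0.1093] [0.6309 0.0268 0.085 ] [0.6584 0.0507 0.1208] hm 200.3451348341739
top posttop 40 [ 0.4782 -0.0897  0.165 ] [ 0.4713 -0.0961  0.1604] [ 0.4846 -0.0826  0.1702] hm -8.246052862594087
top lock_tip 0.73 [304.2 200.5] [0.648  0.0383 0.104 ]
top lock_hinge 0.96 [301.6 224.5] [0.6046 0.0448 0.034 ]
top grip 0.7 [361.2 268.6] [ 0.4823 -0.0947  0.137 ]
top socket_mid 0.44 [332.1 192.5] [ 0.6908 -0.031   0.027 ]
top locknut_mid 0.62 [413.  223.1] [ 0.6169 -0.238   0.018 ]
top carton_mid 0.6 [124.2 299.2] [0.4116 0.4728 0.03  ]
```

View pics/scene10.png

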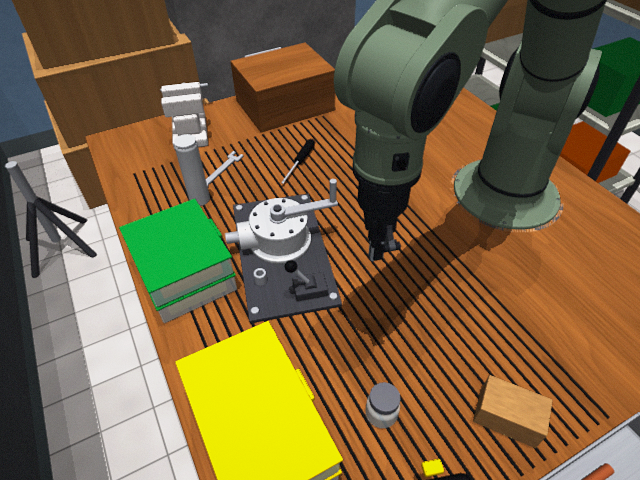

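```bash
python3 -c "
from workcell import bot
print(bot.job_done())"
```

```text
the job is handed in; nothing more can be done
None
```

The handle is standing in the middle of its free play, released, and the lock lever is thrown fully over. I handed the job in at about 26 s.

**Free play:** I swung the handle clockwise and then anticlockwise, going only 6 to 7 N into the resistance at each end. The play came out at about 87 mm of post travel. Its middle lies about 9 mm anticlockwise of the fixture's -x direction.

**Handle position:** I aimed for −8.7 mm, and after release the wrist camera put it at −8.5 mm. In the last check the top camera read −8.2 mm and the scene camera −4.1 mm. The scene camera already read a few mm high before the swing, so I trusted the other two.

**Lock lever:** The first push passed over the knob without touching it, because the fingertips stood higher than the TCP reading implied. I repeated it 35 mm lower and pushed at about 2 N until the lever hit a hard stop (11 N). The knob then measured about (0.646, 0.041) m, against (0.647, 0.042) m expected for full throw.

**Surroundings:** The robot ended clear, touching nothing. The last pictures show the loose tools and parts in place. The networks' repeat fixes differ by 1 to 3 mm for most parts, and by about 8 to 16 mm for the socket and the nut, which the arm never came near.

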